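# Clamp a glued pendant blank in the bench screw press

## Task

The laminated wooden pendant blank has just been glued and must set under pressure. Lay it flat in the middle of the cork pad on the screw press's pulled-out bed, set the steel bench block squarely centred on top of it, rubber side down, let go, and push the bed fully home under the platen. Then wind the crank clockwise (seen from above), about two full turns, until it comes up against its stop with the platen pressing firmly on the block; leave it clamped, and do not disturb the glue tube, thread spools and bead pot.

Things in the scene. Friction and masses are not known exactly. Their poses are not given: they have to be found in the camera images.
- press: Green two-column bench screw press, fixed to the desk. Origin: under the screw axis at desk height; -x is its front, where the bed comes out. Foot up to 16 mm high, 118 mm wide (196 mm at the columns), from 170 mm before the axis to 55 mm behind. Steel columns 17 mm thick at y = +-78 mm carry a 44 x 200 mm (x, y) cross beam, z = 92 to 118 mm (nuts to 133); the crank turns above it.
- bed (a joint): Slide of the aluminium press bed, m: 0 = fully home (cork pad straight under the platen, at a hard stop); grows as the bed is drawn out to the front, to 0.110 at most. Moves with about 2 N and stays where it is left. The bed plate is 142 x 84 mm, its top 24 mm above the desk.
- pad (a point): Centre of the upper face of the 66 x 66 x 3 mm cork pad on the bed, 27 mm above the desk. Axes as the press's; it moves with the bed.
- tab (a point): The bed's upright pull tab with black sides, at its front end, 106 mm in front of the pad centre: 14 mm thick along press x, 35 mm wide along y, standing from 14 to 64 mm above the desk. This point is on its middle, 48 mm above the desk; axes as the press's. Pinch it front and back, or push it from the front.
- crank (a joint): Turn of the crank, rad: grows clockwise seen from above; crank, screw and platen go down together, 10 mm a turn. Hard stop at 12.88. At 0 the arm points to the press's back (+x). About 1.5 N at the grip turns it; it holds when let go. With blank and block under it the platen touches at about 8.8, then squeezes its rubber cushion: about 5 N per rad, some 20 N at the stop.
- crank_grip (a point): Middle of the turned wooden grip standing up at the end of the crank arm, 50 mm from the screw axis; it spins freely on its pin. Round, 21 mm across at this point, narrowing to 17 mm at its ends, 42 mm tall. This point is 24 mm above the arm's top and 20 mm below the grip's top. x points outward along the arm, z up. Its height is 184 mm at joint 0 and 163 mm at the stop.
- crank_hub (a point): Point on the screw axis at the height of crank_grip; the hub below it is 30 mm across, its top 13 mm below this point.
- platen: Round steel platen, 58 mm across, 8 mm thick, under the screw on a black rubber cushion. Origin: centre of its under face, 68 mm above the desk at crank 0, lower by 10 mm a turn.
- blank: Square pendant blank of three wood layers, pale-dark-pale with a round dark inlay on top, 50 x 50 x 12 mm, loose, 30 g. Origin: centre of its underside; x and y along its sides.
- block: Polished steel bench block on a black rubber base, 60 x 60 x 15 mm, loose, 0.34 kg. Origin: centre of its underside (the rubber); x and y along its sides.
- glue: Half-used glue tube lying on the desk, 27 x 98 x 19 mm, loose. Bystander. Origin: middle of its underside.
- spool_red: Red thread spool, standing, 24 mm across, 32 mm high, loose. Bystander. Origin: centre of its underside.
- spool_blue: Blue thread spool, standing, 28 mm across, 38 mm high, loose. Bystander. Origin: centre of its underside.
- pot: Small clear pot of green beads with a teal lid, 36 mm across, 33 mm high, loose. Bystander. Origin: centre of its underside.
Mind the look-alikes: they are no part of the job. Leave any orange look-alike of the block alone.

How it is judged:
By the outcome, as a careful person would: the job done as asked, in the order asked, and still so for the second after the job is handed in, with the robot touching nothing.
It also fails if it takes over 72 s, if anything falls off the work surface, if the arm or the gripper's body presses on something with over 40 N, if the wrist force passes 120 N, or if a joint passes its speed limit or range.

## Robot

A 6-joint arm with a two-finger parallel gripper is mounted at the origin on a cart in front of the work surface, level with it; the furniture and walls round the work are solid. World frame = base frame: x ahead of the robot, y to its left, z up, the work surface at z = 0. Lengths are in m, angles in degrees, forces in N, time in s.
With the tool pointing down it reaches from about 0.3 to 0.75 m from the base axis. Payload 8.5 kg.
Tool frame: the origin (TCP) lies between the finger pads; the fingertips stand 17 mm ahead of it and the grasp point (between the pads) lies 2 mm behind it; z points along the fingers, y is the direction in which the jaws open and shut (so a half turn about z gives the same grasp; the last joint's range is limited). The gripper opens to 85 mm and grips with 20 to 120 N. Pads are 22 mm wide; open, the fingers measure 114 mm over their backs; the gripper's body (76 mm by 85 mm) begins 54 mm behind the grasp point. The pads swing forward as they close: fully open they stand 13 mm farther back than shut.
Start: joints at [61.06, 21.807, 74.336, -0, 83.858, -12.336], TCP at [0.157, 0.527, 0.248] pointing down, gripper open.
Joint ranges: [-178.18, 178.18], [-50.72, 133.34], [12.68, 142.11], [-81.47, 261.47], [9.98, 163.14], [-165.26, 165.26]. Speed limits (degrees/s): [136.94, 136.94, 180, 180, 180, 180].

## Interface

Orientations are given as a 3x3 rotation matrix whose columns are the frame's x, y, z axes.
In Python, from rig import readout, eyes, env gives the robot as it stands.
- The arm moves only by the tool arm_command, never from a script. Its argument "rows" is text: rows parted by semicolons, each of 7 numbers parted by spaces: the closure, from 0 (fully open) to 1 (shut), then the shift along the tool's x, y, z in mm, then the turn, a rotation vector about the tool's x, y, z in degrees. In form: grip dx dy dz rx ry rz; .... A call has 1 to 5 rows; each row shifts and turns the commanded pose from where the row before left it, along the tool's axes as they then stand; what a row does not reach is not made up. A row lasts 1/12 s, in which the tool goes at most 41.7 mm and 7.16 degrees, less where a joint would pass 70% of its speed; a pose out of reach is approached as far as the arm can. A call with a gripper value outside its range is refused whole. The fingers move at their own pace and stop on an object; "squeeze" is the grip in N (left out, the last holds). Time passes only in rows, so rows that do not move let the fingers close. It gives the time, the measured TCP pose, the force and the opening at its end, in the units of the state.
- readout.observe(): the state, without advancing time (a new reading comes with each control period).
- eyes.get_image(name): name is "scene" or "top"; returns the picture (420x560x3 uint8, red, green, blue); there is no depth.
- eyes.camera_model(name): a dict with "mtx" (3x3 intrinsics, pixels), "k1" (the pictures are not rectified: a ray, as slopes to the right and down, at radius r is drawn at 1 + k1 r^2 times it, then the intrinsics apply), "view" (4x4, takes a point from world to camera coordinates). Camera axes: x right, y up, looking along -z (the intrinsics and any distortion apply to the point x, -y, -z); pixel columns grow to the right and rows downward; lengths in m; the calibration is good to about 2 mm. A picture is of the moment at which its call begins. camera_model takes no time and is no camera call.
- env.close_job(): hands the job in, once; it reports no verdict.
The state is a dict: "time_s": time; "q": joint angles; "qvel": joint speeds; "joint_efforts": joint torques, N m; "position": TCP position; "tool_rot": TCP orientation; "ft_force": force on the tool from outside, world axes, zero at the start; "wrist_torque": the same for the moment, N m; "grip_width": finger opening in m.
Only numpy, scipy, OpenCV 4.12 (cv2) and the standard library are available. Lean on these libraries where they do the work, as an engineer would, in place of code of your own. Each camera call takes 0.05 s, during which the arm holds its last target. There are 200 camera calls.

## Working session

There is one attempt and no reset: what is moved stays moved. The work goes in short steps, Python scripts to look and compute and a tool call to move; the robot and the scene stay as the last step left them, time stands still between calls to the robot, and variables do not carry over. Pictures are saved under pics/ and viewed, about 8 in all and at most 12, crops included, and the job is handed in when it is done.

Besides the shell and the picture viewer there is one more tool, called after "Request:" by a JSON object that holds its "op" and its "data", one argument or row to a line. arm_command: Moves the arm, as the interface text tells. Its arguments: {"type":"object","properties":{"rows":{"type":"string"},"squeeze":{"type":"number"}},"required":["rows"]}

```bash
mkdir -p pics; ls; python3 - <<'E'
from rig import readout, eyes, env
import cv2,numpy as np
s=readout.observe();print(s)
for n in("scene","top"):
    im=eyes.get_image(n);cv2.imwrite(f"pics/{n}0.png",im[:,:,::-1])
    m=eyes.camera_model(n);print(n,np.round(m["mtx"],2).tolist(),m["k1"],np.round(m["view"],4).tolist())
E
```

```text
pics
{'time_s': 0.0, 'q': array([ 6.10588649e+01,  2.18402055e+01,  7.43855650e+01,  5.08559053e-04,
        8.38564953e+01, -1.23370776e+01]), 'qvel': array([-0.01318265,  0.05273804, -0.08875962,  0.00184499,  0.00261688,
        0.00448589]), 'joint_efforts': array([-1.16376526e-03, -4.48455906e+01, -2.31272936e+01, -2.78422403e-04,
        4.80332295e-03, -3.67464438e-06]), 'position': array([0.15704518, 0.52682248, 0.24771433]), 'tool_rot': array([[-9.58301957e-01,  2.85756656e-01, -7.02526534e-04],
       [ 2.85757345e-01,  9.58301190e-01, -1.25223099e-03],
       [ 3.15398672e-04, -1.40076753e-03, -9.99998969e-01]]), 'ft_force': array([ 0.47177635,  0.37087466, -0.50625915]), 'wrist_torque': array([-0.02935088,  0.00134451, -0.01611155]), 'grip_width': 0.08553378276751951}
scene [[522.59, 0.0, 279.77], [0.0, 522.59, 209.26], [0.0, 0.0, 1.0]] -0.09398535326419614 [[-0.8834, -0.4686, 0.001, 0.5171], [0.2475, -0.4647, 0.8502, -0.3009], [-0.398, 0.7513, 0.5265, -1.107], [0.0, 0.0, 0.0, 1.0]]
top [[430.42, 0.0, 284.27], [0.0, 430.42, 217.11], [0.0, 0.0, 1.0]] 0.019442093673023814 [[0.0116, -0.9998, 0.0133, -0.0607], [0.9915, 0.0132, 0.1294, -0.646], [-0.1295, 0.0117, 0.9915, -1.0761], [0.0, 0.0, 0.0, 1.0]]
```

View pics/scene0.png

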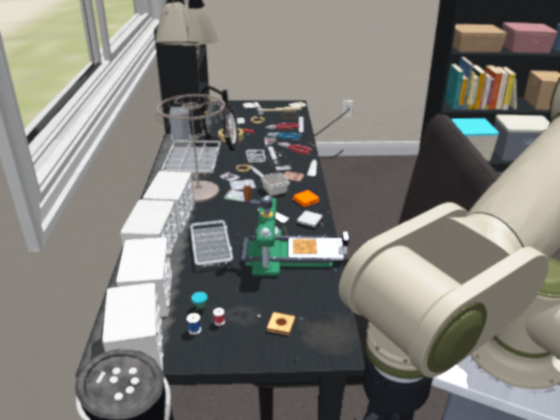

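View pics/top0.png

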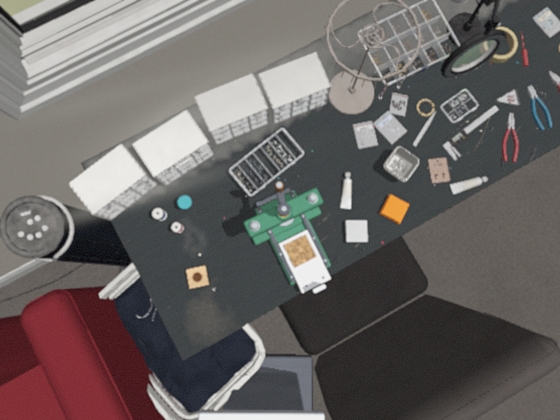

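Top view: blank at (197,277) on the desk, wooden with a dark inlay. The grey block is at (357,231). The orange look-alike is at (395,208); the cork pad on the bed at (300,250) looks like wood but isn't the blank. The tab is near (320,290), pot (184,202), spools (158,214) and (177,228), glue (347,190). Next I crop closely and measure.

```bash
cat > h.py <<'E'
import numpy as np,cv2
from rig import readout, eyes, env
def w2p(n,P):
    m=eyes.camera_model(n);P=np.atleast_2d(P);c=P@m["view"][:3,:3].T+m["view"][:3,3]
    s=np.c_[c[:,0],-c[:,1]]/-c[:,2:3]; s=s*(1+m["k1"]*(s**2).sum(1,keepdims=True))
    return s@np.diag(np.diag(m["mtx"])[:2])+m["mtx"][:2,2]
def p2w(n,uv,z):
    m=eyes.camera_model(n);K=m["mtx"];V=m["view"]
    d=(np.atleast_2d(uv)-K[:2,2])/K[0,0];s=d.copy()
    for _ in range(20): s=d/(1+m["k1"]*(s**2).sum(1,keepdims=True))
    r=np.c_[s[:,0],-s[:,1],-np.ones(len(s))]@V[:3,:3]
    o=-V[:3,:3].T@V[:3,3]
    return o+r*((z-o[2])/r[:,2])[:,None]
def pic(n): return np.ascontiguousarray(eyes.get_image(n)[:,:,::-1])
def crop(im,x,y,w,h,k,f):
    c=cv2.resize(im[y:y+h,x:x+w],None,fx=k,fy=k,interpolation=cv2.INTER_CUBIC);cv2.imwrite(f,c)
E
python3 - <<'E'
from h import *
a=cv2.imread("pics/top0.png")
crop(a,140,170,270,135,2.9,"pics/t1.png")
for nm,p,z in [("blank",(197,277),.012),("block",(357,231),.015),("pad",(300,250),.027)]: print(nm,p2w("top",p,z))
hsv=cv2.cvtColor(a,cv2.COLOR_BGR2HSV)
def rect(nm,mask,z,box):
    M=np.zeros_like(mask);x,y,w,h=box;M[y:y+h,x:x+w]=mask[y:y+h,x:x+w]
    c=max(cv2.findContours(M,0,2)[0],key=cv2.contourArea).reshape(-1,2)
    W=p2w("top",c,z)[:,:2]; r=cv2.minAreaRect((W*1000).astype(np.float32));print(nm,r,"n",len(c))
rect("blank",cv2.inRange(hsv,(5,40,90),(30,255,255)),.010,(175,260,45,35))
rect("block",cv2.inRange(hsv,(0,0,110),(180,60,255)),.015,(335,212,45,40))
rect("pad",cv2.inRange(hsv,(5,60,60),(30,255,255)),.027,(270,220,70,60))
rect("bed",cv2.inRange(hsv,(0,0,150),(180,50,255))|cv2.inRange(hsv,(5,60,60),(30,255,255)),.024,(265,225,75,64))
rect("green",cv2.inRange(hsv,(60,90,40),(90,255,255)),.118,(240,180,90,65))
E
```

```text
blank [[0.48987692 0.17309484 0.012     ]]
block [[ 0.61565497 -0.24660114  0.015     ]]
pad [[ 0.5627139  -0.09490976  0.027     ]]
blank ((490.9107360839844, 173.78994750976562), (56.232479095458984, 56.807010650634766), 12.349029541015625) n 33
block ((615.7312622070312, -245.18223571777344), (58.68462371826172, 60.76483154296875), 0.7613269686698914) n 12
pad ((561.0189819335938, -92.6155014038086), (61.66372299194336, 62.000370025634766), 27.043821334838867) n 75
bed ((529.5560302734375, -109.74046325683594), (159.9653778076172, 104.97444152832031), 26.774803161621094) n 157
green ((639.8601684570312, -53.676300048828125), (95.82975769042969, 199.1558074951172), 27.321359634399414) n 205
```

View pics/t1.png

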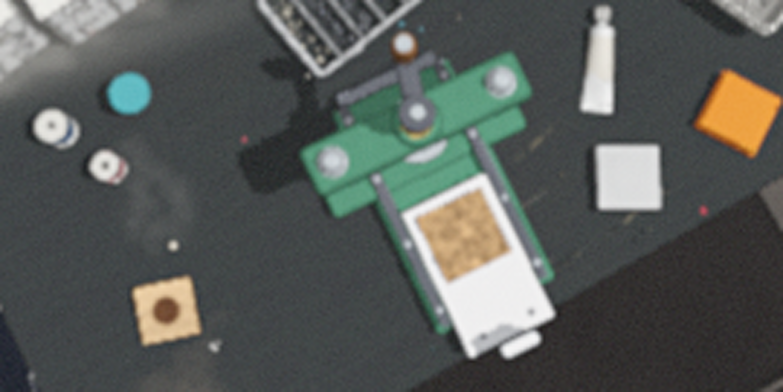

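The crop confirms the choice: the blank with its inlay at crop (166,310) and the grey steel block at (628,177); the orange one is separate. The crank grip is at (404,42) and the nuts at (332,160) and (502,80). Now I fit the press pose.

```bash
python3 - <<'E'
from h import *
from scipy.optimize import least_squares
f=lambda p:(np.array(p,float)+.5)/2.9-.5+[140,170]
nuts=p2w("top",f([(332,160),(502,80)]),.133);print("nuts",nuts,np.linalg.norm(nuts[0]-nuts[1]))
bed=f([(403,213),(487,176),(554,318),(470,357)]);pad=f([(414,222),(484,190),(511,250),(446,281)])
print("bed",p2w("top",bed,.024),"\npad",p2w("top",pad,.027), p2w("top",pad,.027).mean(0))
tab=f([(521,343)]);print("tab",p2w("top",tab,.064))
d=nuts[0]-nuts[1];print("yaw nuts",np.degrees(np.arctan2(-d[0],d[1])))
def mk(p):
    x,y,t,b=p;R=np.array([[np.cos(t),-np.sin(t)],[np.sin(t),np.cos(t)]])
    def W(l,z): return np.c_[np.array(l)@R.T+[x,y],np.full(len(l),z)]
    return W
obs=np.vstack([f([(332,160),(502,80)]),pad,tab])
def res(p):
    W=mk(p);b=p[3]
    P=np.vstack([W([(0,78),(0,-78)],.133),W([(-b+33,33),(-b+33,-33),(-b-33,-33),(-b-33,33)],.027),W([(-b-106,0)] if 0 else [(-b-106,0)],.064)]) if 0 else np.vstack([W([(0,.078),(0,-.078)],.133),W([(-b+.033,.033),(-b+.033,-.033),(-b-.033,-.033),(-b-.033,.033)],.027),W([(-b-.106,0)],.064)])
    return (w2p("top",P)-obs).ravel()
r=least_squares(res,[.65,-.05,.45,.1]);print("press",r.x,np.degrees(r.x[2]),np.round(r.fun,1))
g=p2w("top",f([(404,42)]),.204)[0];print("grip",g)
d=g[:2]-r.x[:2];print(np.linalg.norm(d),"crank deg",np.degrees(r.x[2]-np.arctan2(d[1],d[0])))
print("blank corners",p2w("top",f([(132,288),(190,277),(201,334),(143,346)]),.012))
print("block corners",p2w("top",f([(596,145),(660,145),(662,210),(597,210)]),.015))
print("glue/pot/spools",p2w("top",f([(598,60),(129,93),(50,127),(105,166)]),.03))
# predicted scene pixel
print(w2p("scene",[[.4905,.173,.012],[.6157,-.2455,.015],[*r.x[:2],.118]]))
a=cv2.imread("pics/scene0.png");crop(a,170,180,190,160,4,"pics/s1.png")
E
```

```text
nuts [[ 0.61536212  0.019791    0.133     ]
 [ 0.68387273 -0.11953728  0.133     ]] 0.15526130212966277
bed [[ 0.58018001 -0.03893403  0.024     ]
 [ 0.6147418  -0.11473299  0.024     ]
 [ 0.48791483 -0.17527559  0.024     ]
 [ 0.4526846  -0.10029347  0.024     ]] 
pad [[ 0.57198905 -0.04894652  0.027     ]
 [ 0.60169328 -0.11187653  0.027     ]
 [ 0.54793656 -0.13640883  0.027     ]
 [ 0.5195716  -0.07822964  0.027     ]] [ 0.56029762 -0.09386538  0.027     ]
tab [[ 0.46679297 -0.14197279  0.064     ]]
yaw nuts 26.184302565532125
press [ 0.64959225 -0.04980865  0.4617965   0.09934867] 26.458990598644462 [-0.1  0.2  0.  -0.2  0.4 -1.3 -1.1 -1.2  0.7  0.8  0.4  1.2 -0.3  0.4]
grip [ 0.69992523 -0.03805903  0.204     ]
0.05168618651671714 crank deg 13.319296338812894
blank corners [[0.51031907 0.20467581 0.012     ]
 [0.52074917 0.15289154 0.012     ]
 [0.46996741 0.14119229 0.012     ]
 [0.45882227 0.19266119 0.012     ]]
block corners [[ 0.64556011 -0.21540784  0.015     ]
 [ 0.64634291 -0.27429165  0.015     ]
 [ 0.58655669 -0.27530459  0.015     ]
 [ 0.58578829 -0.2159082   0.015     ]]
glue/pot/spools [[ 0.72205613 -0.215435    0.03      ]
 [ 0.68555174  0.21082754  0.03      ]
 [ 0.65349165  0.28040296  0.03      ]
 [ 0.61877102  0.22953357  0.03      ]]
[[281.00771718 320.69501704]
 [309.95014355 216.67559851]
 [266.81655375 215.7566322 ]]
```

View pics/s1.png

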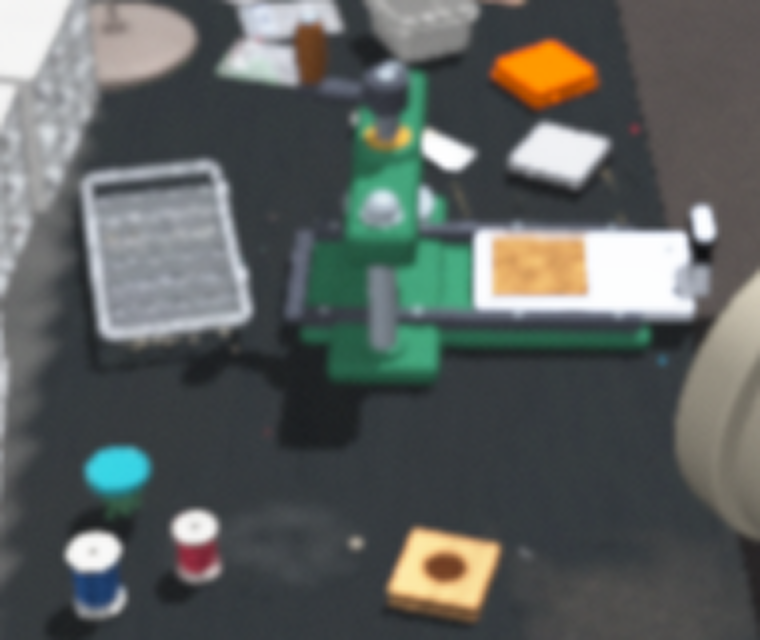

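The scene crop agrees: the inlay at crop (446,567) maps to (281.1,321.5), against a predicted (281.0,320.7). The block reprojects within 2 px. Now a planning helper and the first reach.

```bash
cat >> h.py <<'E'
from scipy.spatial.transform import Rotation as Ro
def plan(*wps,start=None):
    """waypoints (x,y,z mm, jaw-axis deg, n rows) -> rows in tool axes"""
    s=readout.observe(); R=s["tool_rot"];p=s["position"]*1000;out=[]
    for x,y,z,a,n in wps:
        c,t=np.cos(np.radians(a)),np.sin(np.radians(a))
        T=np.array([[-t,c,0],[c,t,0],[0,0,-1.]])
        rv=Ro.from_matrix(R.T@T).as_rotvec(degrees=True);p0=p
        for i in range(n):
            d=R.T@((np.array([x,y,z])-p0)/n)
            out.append(np.r_[d,rv/n]);R=R@Ro.from_rotvec(rv/n,degrees=True).as_matrix()
        p=np.array([x,y,z],float);R=T
        print("->",x,y,z,a)
        for r in out: print(" ".join(f"{v+0:.1f}" for v in r))
        out=[]
def st():
    s=readout.observe();y=s["tool_rot"][:,1]
    print(round(s["time_s"],2),np.round(s["position"]*1000,1),"jaw",round(np.degrees(np.arctan2(y[1],y[0])),1),"F",np.round(s["ft_force"],1),"w",round(s["grip_width"]*1000,1))
E
python3 -c "
from h import *
print(w2p('scene',[[.5607,-.0941,.027]]))
plan((490,172.8,70,102.2,14),(490,172.8,19,102.2,3))"
```

```text
[[304.60921164 245.21176041]]
-> 490 172.8 70 102.2
-30.0 -17.4 12.7 -0.0 -0.0 -2.1
-29.4 -18.5 12.7 -0.0 -0.0 -2.1
-28.7 -19.5 12.7 -0.0 -0.0 -2.1
-28.0 -20.6 12.7 -0.0 -0.0 -2.1
-27.2 -21.5 12.7 -0.0 -0.0 -2.1
-26.4 -22.5 12.7 -0.0 -0.0 -2.1
-25.6 -23.4 12.7 -0.0 -0.0 -2.1
-24.7 -24.3 12.7 -0.0 -0.0 -2.1
-23.8 -25.2 12.7 -0.0 -0.0 -2.1
-22.9 -26.1 12.7 -0.0 -0.0 -2.1
-22.0 -26.9 12.7 -0.0 -0.0 -2.1
-21.0 -27.6 12.7 -0.0 -0.0 -2.1
-20.0 -28.4 12.7 -0.0 -0.0 -2.1
-19.0 -29.1 12.7 -0.0 -0.0 -2.1
-> 490 172.8 19 102.2
0.0 0.0 17.0 0.0 0.0 0.0
0.0 0.0 17.0 0.0 0.0 0.0
0.0 0.0 17.0 0.0 0.0 0.0
```

Request:
{"op": "arm_command", "data": {
  "rows": "0 -30 -17.4 12.7 0 0 -2.1; 0 -29.4 -18.5 12.7 0 0 -2.1; 0 -28.7 -19.5 12.7 0 0 -2.1; 0 -28 -20.6 12.7 0 0 -2.1; 0 -27.2 -21.5 12.7 0 0 -2.1"
}}

```text
time_s: 0.52
position: [0.2769, 0.3995, 0.1841]
tool_rot: [[-0.995, 0.104, -0.0], [0.104, 0.995, -0.0], [0.0, -0.0, -1.0]]
ft_force: [0.6, 0.8, -0.4]
grip_width: 0.0853
```

Request:
{"op": "arm_command", "data": {
  "rows": "0 -26.4 -22.5 12.7 0 0 -2.1; 0 -25.6 -23.4 12.7 0 0 -2.1; 0 -24.7 -24.3 12.7 0 0 -2.1; 0 -23.8 -25.2 12.7 0 0 -2.1; 0 -22.9 -26.1 12.7 0 0 -2.1"
}}

```text
time_s: 0.93
position: [0.3966, 0.2737, 0.1206]
tool_rot: [[-0.997, -0.078, -0.0], [-0.078, 0.997, -0.0], [0.0, -0.0, -1.0]]
ft_force: [1.2, 0.2, 0.4]
grip_width: 0.0854
```

Request:
{"op": "arm_command", "data": {
  "rows": "0 -22 -26.9 12.7 0 0 -2.1; 0 -21 -27.6 12.7 0 0 -2.1; 0 -20 -28.4 12.7 0 0 -2.1; 0 -19 -29.1 12.7 0 0 -2.1; 0 0 0 0 0 0 0"
}}

```text
time_s: 1.35
position: [0.495, 0.1708, 0.0683]
tool_rot: [[-0.976, -0.219, -0.001], [-0.219, 0.976, -0.001], [0.001, -0.001, -1.0]]
ft_force: [-1.2, 0.2, 0.0]
grip_width: 0.0855
```

```bash
python3 -c "
from h import *
st();im=pic('top');cv2.imwrite('pics/t2.png',im);crop(im,150,230,100,75,7,'pics/t2c.png')
plan((490,172.8,19,102.2,3))"
```

```text
1.35 [495.  170.8  68.3] jaw 102.6 F [-1.2  0.2  0. ] w 85.5
-> 490 172.8 19 102.2
1.0 0.3 16.7 0.0 -0.0 0.1
1.0 0.3 16.7 0.0 -0.0 0.1
1.0 0.3 16.7 0.0 -0.0 0.1
```

Request:
{"op": "arm_command", "data": {
  "rows": "0 0 0 15 0 0 0; 0 0 0 15 0 0 0; 0 0 0 0 0 0 0; 0 0 0 0 0 0 0"
}}

```text
time_s: 1.73
position: [0.4911, 0.1754, 0.0405]
tool_rot: [[-0.975, -0.222, -0.001], [-0.222, 0.975, -0.0], [0.001, 0.0, -1.0]]
ft_force: [-0.7, 0.4, 0.2]
grip_width: 0.0855
```

```bash
python3 -c "
from h import *
st();plan((490,172.8,19,102.2,1));print(readout.observe()['q'])"
```

```text
1.73 [491.1 175.4  40.5] jaw 102.8 F [-0.7  0.4  0.2] w 85.5
-> 490 172.8 19 102.2
1.6 -2.3 21.5 0.0 -0.1 0.6
[ 6.63021337e+00  3.34159530e+01  9.46552839e+01  6.84065306e-03
  5.20121857e+01 -9.62019028e+01]
```

Request:
{"op": "arm_command", "data": {
  "rows": "0 1.6 -2.3 11 0 0 0.6; 0 0 0 10.5 0 0 0; 0 0 0 0 0 0 0; 0.5 0 0 0 0 0 0; 0.6 0 0 0 0 0 0",
  "squeeze": 30
}}

```text
time_s: 2.15
position: [0.4912, 0.1726, 0.02]
tool_rot: [[-0.977, -0.212, 0.001], [-0.212, 0.977, 0.0], [-0.001, -0.0, -1.0]]
ft_force: [0.1, -0.0, -0.0]
grip_width: 0.0637
```

Request:
{"op": "arm_command", "data": {
  "rows": "0.7 0 0 0 0 0 0; 0.8 0 0 0 0 0 0; 0.8 0 0 0 0 0 0; 0.8 0 0 0 0 0 0"
}}

```text
time_s: 2.48
position: [0.4912, 0.1724, 0.0201]
tool_rot: [[-0.977, -0.211, 0.002], [-0.211, 0.977, 0.0], [-0.002, -0.0, -1.0]]
ft_force: [-0.6, 0.5, 6.0]
grip_width: 0.0489
```

```bash
python3 -c "
from h import *
st();im=pic('top');crop(im,150,230,100,75,7,'pics/t3c.png');im=pic('scene');crop(im,200,270,140,100,5,'pics/s3c.png')"
```

```text
2.48 [491.2 172.4  20.1] jaw 102.2 F [-0.6  0.5  6. ] w 48.9
```

View pics/s3c.png

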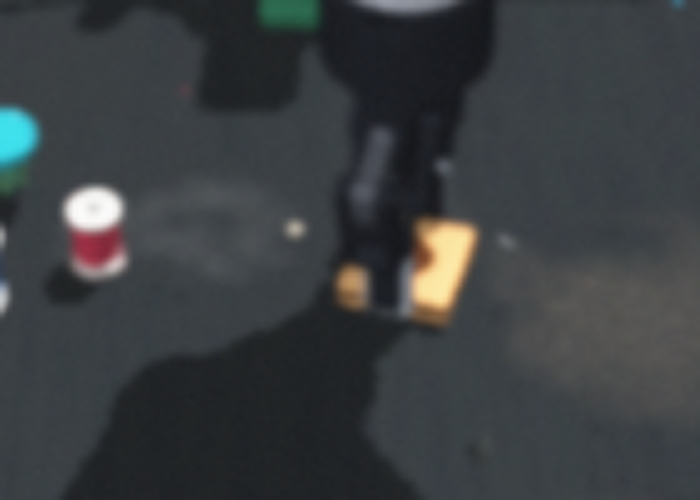

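Blank gripped at 48.9 mm, with the finger roughly mid-face. Now lift and carry.

```bash
python3 -c "
from h import *
plan((491,172,95,102.2,3),(500,-50,100,112,8),(560.7,-94.1,90,116.5,4),(560.7,-94.1,60,116.5,2))"
```

```text
-> 491 172 95 102.2
0.0 -0.1 -25.0 -0.0 0.0 0.0
0.1 -0.1 -25.0 -0.0 0.0 0.0
0.1 -0.1 -25.0 -0.0 0.0 0.0
-> 500 -50 100 112
4.8 -27.4 -0.6 0.0 0.0 -1.2
5.3 -27.3 -0.6 0.0 0.0 -1.2
5.9 -27.1 -0.6 0.0 0.0 -1.2
6.5 -27.0 -0.6 0.0 0.0 -1.2
7.1 -26.9 -0.6 0.0 0.0 -1.2
7.7 -26.7 -0.6 0.0 0.0 -1.2
8.2 -26.5 -0.6 0.0 0.0 -1.2
8.8 -26.3 -0.6 0.0 0.0 -1.2
-> 560.7 -94.1 90 116.5
-9.9 -15.9 2.5 0.0 0.0 -1.1
-9.6 -16.1 2.5 0.0 0.0 -1.1
-9.3 -16.3 2.5 0.0 0.0 -1.1
-9.0 -16.5 2.5 0.0 0.0 -1.1
-> 560.7 -94.1 60 116.5
0.0 0.0 15.0 0.0 0.0 0.0
0.0 0.0 15.0 0.0 0.0 0.0
```

Request:
{"op": "arm_command", "data": {
  "rows": "0.8 0 0 -25 0 0 0; 0.8 0 0 -25 0 0 0; 0.8 0 0 -25 0 0 0; 0.8 4.8 -27.4 -0.6 0 0 -1.2; 0.8 5.3 -27.3 -0.6 0 0 -1.2",
  "squeeze": 40
}}

```text
time_s: 3.0
position: [0.4936, 0.1169, 0.0972]
tool_rot: [[-0.967, -0.256, 0.004], [-0.256, 0.967, 0.0], [-0.004, -0.001, -1.0]]
ft_force: [0.8, -1.2, -0.9]
grip_width: 0.0487
```

Request:
{"op": "arm_command", "data": {
  "rows": "0.8 5.9 -27.1 -0.6 0 0 -1.2; 0.8 6.5 -27 -0.6 0 0 -1.2; 0.8 7.1 -26.9 -0.6 0 0 -1.2; 0.8 7.7 -26.7 -0.6 0 0 -1.2; 0.8 8.2 -26.5 -0.6 0 0 -1.2"
}}

```text
time_s: 3.42
position: [0.4984, -0.0234, 0.0989]
tool_rot: [[-0.936, -0.353, 0.001], [-0.353, 0.936, -0.0], [-0.001, -0.0, -1.0]]
ft_force: [0.1, 0.4, 0.1]
grip_width: 0.0488
```

Request:
{"op": "arm_command", "data": {
  "rows": "0.8 8.8 -26.3 -0.6 0 0 -1.2; 0.8 -9.9 -15.9 2.5 0 0 -1.1; 0.8 -9.6 -16.1 2.5 0 0 -1.1; 0.8 -9.3 -16.3 2.5 0 0 -1.1; 0.8 -9 -16.5 2.5 0 0 -1.1"
}}

```text
time_s: 3.83
position: [0.5606, -0.0949, 0.0893]
tool_rot: [[-0.897, -0.442, 0.001], [-0.442, 0.897, -0.0], [-0.0, -0.0, -1.0]]
ft_force: [-0.8, 0.4, -0.6]
grip_width: 0.0485
```

Request:
{"op": "arm_command", "data": {
  "rows": "0.8 0 0 15 0 0 0; 0.8 0 0 15 0 0 0; 0.8 0 0 0 0 0 0; 0.8 0 0 0 0 0 0; 0.8 0 0 0 0 0 0"
}}

```text
time_s: 4.25
position: [0.5603, -0.0942, 0.0598]
tool_rot: [[-0.897, -0.442, 0.001], [-0.442, 0.897, -0.0], [-0.001, -0.001, -1.0]]
ft_force: [-0.2, 0.8, -0.6]
grip_width: 0.0484
```

```bash
python3 -c "
from h import *
st();plan((560.7,-94.1,49,116.5,2));im=pic('scene');crop(im,240,200,140,90,5.5,'pics/s4c.png')"
```

```text
4.25 [560.3 -94.2  59.8] jaw 116.2 F [-0.2  0.8 -0.6] w 48.4
-> 560.7 -94.1 49 116.5
-0.2 -0.1 5.4 -0.0 0.0 -0.1
-0.2 -0.1 5.4 -0.0 0.0 -0.1
```

View pics/s4c.png

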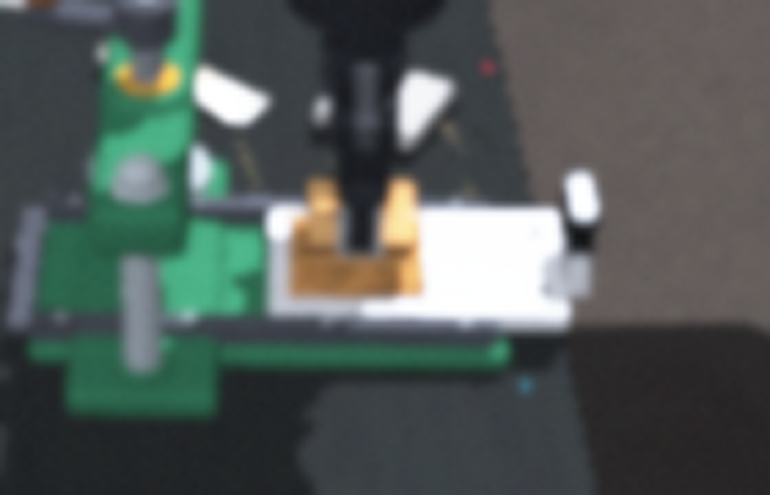

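The blank is level above the pad. Lower and release.

Request:
{"op": "arm_command", "data": {
  "rows": "0.8 -0.4 0 6 0 0 -0.2; 0.8 0 0 5 0 0 0; 0.8 0 0 0 0 0 0; 0.8 0 0 0 0 0 0"
}}

```text
time_s: 4.63
position: [0.5602, -0.094, 0.0476]
tool_rot: [[-0.896, -0.445, -0.0], [-0.445, 0.896, 0.0], [0.0, 0.0, -1.0]]
ft_force: [0.2, -0.0, -0.3]
grip_width: 0.0486
```

Request:
{"op": "arm_command", "data": {
  "rows": "0.3 0 0 0 0 0 0; 0.2 0 0 0 0 0 0; 0.1 0 0 0 0 0 0; 0 0 0 0 0 0 0; 0 0 0 -10 0 0 0"
}}

```text
time_s: 5.05
position: [0.5595, -0.0938, 0.0567]
tool_rot: [[-0.896, -0.444, -0.003], [-0.444, 0.896, 0.001], [0.002, 0.002, -1.0]]
ft_force: [-0.9, 0.6, -0.1]
grip_width: 0.0854
```

Request:
{"op": "arm_command", "data": {
  "rows": "0 0 0 -30 0 0 0; 0 0 0 -30 0 0 0; 0 0 0 0 0 0 0"
}}

```text
time_s: 5.3
position: [0.5625, -0.0948, 0.1239]
tool_rot: [[-0.896, -0.445, 0.009], [-0.445, 0.896, -0.004], [-0.007, -0.007, -1.0]]
ft_force: [2.0, -1.3, 0.4]
grip_width: 0.0855
```

```bash
python3 -c "
from h import *
st();plan((505,-110,125,106,2),(540,-245.2,110,90.6,5),(616,-245.2,90,90.6,3),(616,-245.2,50,90.6,3))"
```

```text
5.3 [562.5 -94.8 123.9] jaw 116.4 F [ 2.  -1.3  0.4] w 85.5
-> 505 -110 125 106
29.1 6.0 -0.8 -0.2 0.2 5.2
29.6 3.3 -0.7 -0.2 0.2 5.2
-> 540 -245.2 110 90.6
0.7 -27.9 3.0 0.0 0.0 3.1
-0.8 -27.9 3.0 0.0 0.0 3.1
-2.3 -27.8 3.0 0.0 0.0 3.1
-3.8 -27.7 3.0 0.0 0.0 3.1
-5.3 -27.4 3.0 0.0 0.0 3.1
-> 616 -245.2 90 90.6
-25.3 -0.3 6.7 0.0 0.0 0.0
-25.3 -0.3 6.7 0.0 0.0 0.0
-25.3 -0.3 6.7 0.0 0.0 0.0
-> 616 -245.2 50 90.6
0.0 0.0 13.3 0.0 0.0 0.0
0.0 0.0 13.3 0.0 0.0 0.0
0.0 0.0 13.3 0.0 0.0 0.0
```

Request:
{"op": "arm_command", "data": {
  "rows": "0 29 6 -0.8 -0.2 0.2 5.2; 0 29.6 3.3 -0.7 -0.2 0.2 5.2; 0 0.7 -27.9 3 0 0 3.1; 0 -0.8 -27.9 3 0 0 3.1; 0 -2.3 -27.8 3 0 0 3.1"
}}

```text
time_s: 5.72
position: [0.5237, -0.1912, 0.1107]
tool_rot: [[-0.993, -0.114, -0.008], [-0.114, 0.993, 0.003], [0.008, 0.004, -1.0]]
ft_force: [-0.1, 0.3, -0.7]
grip_width: 0.0854
```

Request:
{"op": "arm_command", "data": {
  "rows": "0 -3.8 -27.7 3 0 0 3.1; 0 -5.3 -27.4 3 0 0 3.1; 0 -25.3 -0.3 6.7 0 0 0; 0 -25.3 -0.3 6.7 0 0 0; 0 -25.3 -0.3 6.7 0 0 0"
}}

```text
time_s: 6.13
position: [0.6143, -0.2451, 0.083]
tool_rot: [[-1.0, -0.007, -0.009], [-0.007, 1.0, 0.004], [0.009, 0.004, -1.0]]
ft_force: [-0.6, 0.1, 0.0]
grip_width: 0.0853
```

Request:
{"op": "arm_command", "data": {
  "rows": "0 0 0 13 0 0 0; 0 0 0 13 0 0 0; 0 0 0 13 0 0 0; 0 0 0 0 0 0 0; 0 0 0 0 0 0 0"
}}

```text
time_s: 6.55
position: [0.613, -0.2441, 0.0439]
tool_rot: [[-1.0, -0.009, -0.01], [-0.009, 1.0, 0.004], [0.01, 0.005, -1.0]]
ft_force: [-0.2, 0.4, 0.7]
grip_width: 0.0854
```

```bash
python3 - <<'E'
from h import *
st();plan((616,-245.2,21,90.6,2))
im=pic('top');cv2.imwrite('pics/t5.png',im);im2=pic('scene');cv2.imwrite('pics/s5.png',im2)
a=cv2.resize(im[210:290,250:350],None,fx=4,fy=4,interpolation=2);b=cv2.resize(im2[190:270,250:350],None,fx=4,fy=4,interpolation=2)
cv2.imwrite('pics/c5.png',np.hstack([a,b]))
E
```

```text
6.55 [ 613.  -244.1   43.9] jaw 90.5 F [-0.2  0.4  0.7] w 85.4
-> 616 -245.2 21 90.6
-1.6 -0.6 11.4 0.1 -0.3 -0.1
-1.6 -0.6 11.4 0.1 -0.3 -0.1
```

View pics/c5.png

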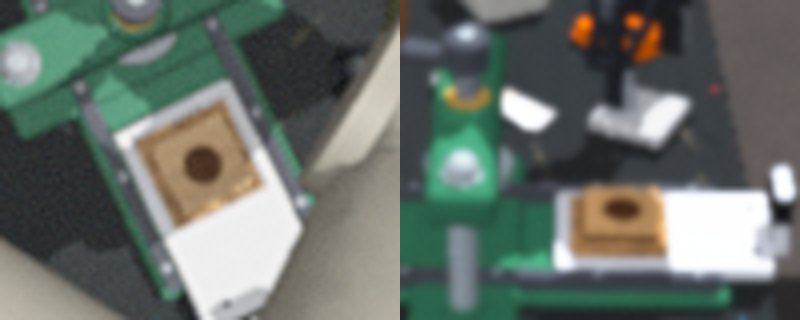

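The blank lies flat on the pad with the cork rim showing around it; the inlay is at crop (203,165) top and (623,208) scene. The fingers straddle the grey block at (640,115).

```bash
python3 - <<'E'
from h import *
c=lambda p,o:(np.array(p,float)+.5)/4-.5+o
t=c((203,165),[250,210]);s=c((223,208),[250,190])
print("top",p2w("top",t,.039),"scene",p2w("scene",s,.039))
q=(560.7-560.7,0)
print("pred pad ctr at .039 top/scene",w2p("top",[[.5607,-.0941,.039]]),t,w2p("scene",[[.5607,-.0941,.039]]),s)
E
```

```text
top [[ 0.55982179 -0.09530319  0.039     ]] scene [[ 0.55898377 -0.09446338  0.039     ]]
pred pad ctr at .039 top/scene [[299.91136919 250.52832362]] [300.375 250.875] [[304.7296501  241.51899688]] [305.375 241.625]
```

Request:
{"op": "arm_command", "data": {
  "rows": "0 -1.6 -0.6 11.5 0.1 -0.3 0; 0 -1.6 -0.6 11.5 0.1 -0.3 0; 0 0 0 0 0 0 0; 0.2 0 0 0 0 0 0; 0.4 0 0 0 0 0 0",
  "squeeze": 40
}}

```text
time_s: 7.07
position: [0.6166, -0.2456, 0.022]
tool_rot: [[-1.0, -0.009, 0.003], [-0.009, 1.0, -0.0], [-0.003, -0.0, -1.0]]
ft_force: [0.1, 0.4, 0.5]
grip_width: 0.0639
```

Request:
{"op": "arm_command", "data": {
  "rows": "0.6 0 0 0 0 0 0; 0.7 0 0 0 0 0 0; 0.7 0 0 0 0 0 0; 0.7 0 0 0 0 0 0",
  "squeeze": 50
}}

```text
time_s: 7.4
position: [0.6167, -0.2457, 0.0226]
tool_rot: [[-1.0, -0.009, 0.004], [-0.009, 1.0, -0.001], [-0.004, -0.001, -1.0]]
ft_force: [-1.3, 0.4, 6.1]
grip_width: 0.0582
```

```bash
python3 -c "
from h import *
st();plan((616,-245.5,105,90.6,4),(545,-235,110,95,3),(520,-130,110,108,4),(560.3,-94.3,105,116.5,3),(560.3,-94.3,75,116.5,2))"
```

```text
7.4 [ 616.7 -245.7   22.6] jaw 90.5 F [-1.3  0.4  6.1] w 58.2
-> 616 -245.5 105 90.6
0.1 0.0 -20.6 -0.0 0.1 -0.0
0.1 0.0 -20.6 -0.0 0.1 -0.0
0.1 0.0 -20.6 -0.0 0.1 -0.0
0.2 0.0 -20.6 -0.0 0.1 -0.0
-> 545 -235 110 95
23.6 3.7 -1.7 0.0 0.0 -1.5
23.5 4.4 -1.7 0.0 0.0 -1.5
23.4 5.0 -1.7 0.0 0.0 -1.5
-> 520 -130 110 108
3.9 26.7 0.0 0.0 0.0 -3.2
2.4 26.9 0.0 0.0 0.0 -3.2
0.9 27.0 0.0 0.0 0.0 -3.2
-0.6 27.0 0.0 0.0 0.0 -3.2
-> 560.3 -94.3 105 116.5
-16.5 7.2 1.7 0.0 0.0 -2.8
-16.8 6.3 1.7 0.0 0.0 -2.8
-17.1 5.5 1.7 0.0 0.0 -2.8
-> 560.3 -94.3 75 116.5
0.0 0.0 15.0 0.0 0.0 0.0
0.0 0.0 15.0 0.0 0.0 0.0
```

Request:
{"op": "arm_command", "data": {
  "rows": "0.7 0 0 -20.6 0 0 0; 0.7 0 0 -20.6 0 0.1 0; 0.7 0.1 0 -20.6 0 0.1 0; 0.7 0.1 0 -20.6 0 0 0; 0.7 23.6 3.7 -1.7 0 0 -1.5"
}}

```text
time_s: 7.82
position: [0.5959, -0.2432, 0.1092]
tool_rot: [[-0.999, -0.036, 0.007], [-0.036, 0.999, -0.004], [-0.007, -0.005, -1.0]]
ft_force: [-0.8, 0.6, -3.0]
grip_width: 0.0579
```

Request:
{"op": "arm_command", "data": {
  "rows": "0.7 23.5 4.4 -1.7 0 0 -1.5; 0.7 23.4 5 -1.7 0 0 -1.5; 0.7 3.9 26.7 0 0 0 -3.2; 0.7 2.4 26.9 0 0 0 -3.2; 0.7 0.9 27 0 0 0 -3.2"
}}

```text
time_s: 8.23
position: [0.5256, -0.1552, 0.1089]
tool_rot: [[-0.967, -0.253, -0.002], [-0.253, 0.967, 0.001], [0.002, 0.001, -1.0]]
ft_force: [0.8, -0.2, -4.1]
grip_width: 0.0583
```

Request:
{"op": "arm_command", "data": {
  "rows": "0.7 -0.6 27 0 0 0 -3.2; 0.7 -16.5 7.2 1.7 0 0 -2.8; 0.7 -16.8 6.3 1.7 0 0 -2.8; 0.7 -17.1 5.5 1.7 0 0 -2.8; 0.7 0 0 15 0 0 0"
}}

```text
time_s: 8.65
position: [0.5636, -0.0926, 0.0906]
tool_rot: [[-0.895, -0.446, 0.004], [-0.446, 0.895, -0.001], [-0.003, -0.003, -1.0]]
ft_force: [0.3, 0.3, -3.8]
grip_width: 0.0575
```

Request:
{"op": "arm_command", "data": {
  "rows": "0.7 0 0 12 0 0 0; 0.7 0 0 0 0 0 0; 0.7 0 0 0 0 0 0; 0.7 0 0 0 0 0 0"
}}

```text
time_s: 8.98
position: [0.5609, -0.0943, 0.0772]
tool_rot: [[-0.897, -0.441, -0.001], [-0.441, 0.897, 0.0], [0.001, 0.001, -1.0]]
ft_force: [-0.1, 0.7, -3.2]
grip_width: 0.058
```

```bash
python3 - <<'E'
from h import *
st();plan((560.3,-94.3,62,116.5,2))
im=pic('top');im2=pic('scene')
a=cv2.resize(im[210:290,250:350],None,fx=4,fy=4,interpolation=2);b=cv2.resize(im2[190:270,250:350],None,fx=4,fy=4,interpolation=2)
cv2.imwrite('pics/c6.png',np.hstack([a,b]))
E
```

```text
8.98 [560.9 -94.3  77.2] jaw 116.2 F [-0.1  0.7 -3.2] w 58.0
-> 560.3 -94.3 62 116.5
0.2 0.1 7.6 0.0 -0.0 -0.2
0.2 0.1 7.6 0.0 -0.0 -0.2
```

View pics/c6.png

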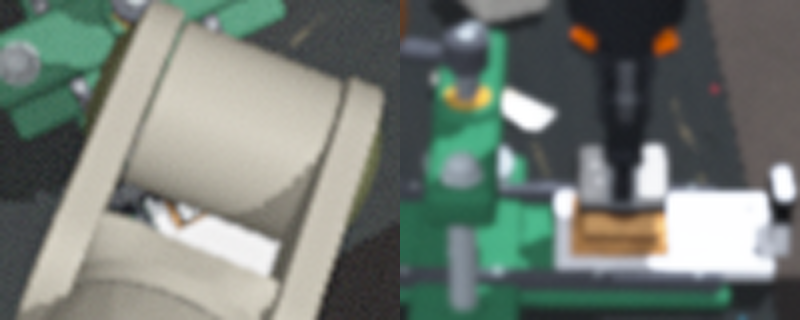

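The block hangs level with its centre at x≈623 px, over the blank's (inlay 623). Lower and release.

Request:
{"op": "arm_command", "data": {
  "rows": "0.7 0.4 0 7 0 0 -0.3; 0.7 0 0 5 0 0 0; 0.7 0 0 3 0 0 0; 0.7 0 0 0 0 0 0; 0.7 0 0 0 0 0 0"
}}

```text
time_s: 9.5
position: [0.5604, -0.0941, 0.0616]
tool_rot: [[-0.895, -0.446, -0.001], [-0.446, 0.895, 0.001], [0.001, 0.001, -1.0]]
ft_force: [-1.0, 2.6, 1.3]
grip_width: 0.0582
```

Request:
{"op": "arm_command", "data": {
  "rows": "0.4 0 0 0 0 0 0; 0.2 0 0 0 0 0 0; 0 0 0 0 0 0 0; 0 0 0 0 0 0 0; 0 0 0 -10 0 0 0"
}}

```text
time_s: 9.92
position: [0.5595, -0.0941, 0.0702]
tool_rot: [[-0.895, -0.446, -0.005], [-0.446, 0.895, 0.002], [0.004, 0.004, -1.0]]
ft_force: [-0.2, 1.0, -1.0]
grip_width: 0.0853
```

Request:
{"op": "arm_command", "data": {
  "rows": "0 0 0 -30 0 0 0; 0 0 0 -25 0 0 0; 0 0 0 0 0 0 0; 0 0 0 0 0 0 0"
}}

```text
time_s: 10.25
position: [0.5609, -0.0945, 0.1281]
tool_rot: [[-0.895, -0.446, 0.001], [-0.446, 0.895, -0.001], [-0.001, -0.001, -1.0]]
ft_force: [0.2, -0.0, -0.3]
grip_width: 0.0858
```

```bash
python3 -c "
from h import *
st();plan((436,-156.3,127,116.5,5),(436,-156.3,45,116.5,4))"
```

```text
10.25 [560.9 -94.5 128.1] jaw 116.5 F [ 0.2 -0.  -0.3] w 85.8
-> 436 -156.3 127 116.5
27.9 0.1 0.2 -0.0 0.0 -0.0
27.9 0.1 0.2 -0.0 0.0 -0.0
27.9 0.1 0.2 -0.0 0.0 -0.0
27.9 0.1 0.2 -0.0 0.0 -0.0
27.9 0.1 0.2 -0.0 0.0 -0.0
-> 436 -156.3 45 116.5
0.0 0.0 20.5 0.0 0.0 0.0
0.0 0.0 20.5 0.0 0.0 0.0
0.0 0.0 20.5 0.0 0.0 0.0
0.0 0.0 20.5 0.0 0.0 0.0
```

Request:
{"op": "arm_command", "data": {
  "rows": "0.3 28 0 0 0 0 0; 0.6 28 0 0 0 0 0; 1 28 0 0 0 0 0; 1 28 0 0 0 0 0; 1 28 0 0 0 0 0"
}}

```text
time_s: 10.67
position: [0.4334, -0.1568, 0.1259]
tool_rot: [[-0.895, -0.446, -0.004], [-0.446, 0.895, 0.001], [0.003, 0.003, -1.0]]
ft_force: [-0.1, -1.1, -0.7]
grip_width: 0.0256
```

Request:
{"op": "arm_command", "data": {
  "rows": "1 0 0 20 0 0 0; 1 0 0 20 0 0 0; 1 0 0 20 0 0 0; 1 0 0 20 0 0 0; 1 0 0 0 0 0 0"
}}

```text
time_s: 11.08
position: [0.4331, -0.1557, 0.0435]
tool_rot: [[-0.895, -0.446, -0.008], [-0.446, 0.895, 0.005], [0.005, 0.008, -1.0]]
ft_force: [-0.9, 1.4, -0.5]
grip_width: -0.0001
```

```bash
python3 - <<'E'
from h import *
st()
im=pic('top');im2=pic('scene');cv2.imwrite('pics/t7.png',im);cv2.imwrite('pics/s7.png',im2)
a=cv2.resize(im[210:310,250:350],None,fx=4,fy=4,interpolation=2);b=cv2.resize(im2[180:280,260:360],None,fx=4,fy=4,interpolation=2)
cv2.imwrite('pics/c7.png',np.hstack([a,b]))
E
```

```text
11.08 [ 433.1 -155.7   43.5] jaw 116.5 F [-0.9  1.4 -0.5] w -0.1
```

View pics/c7.png

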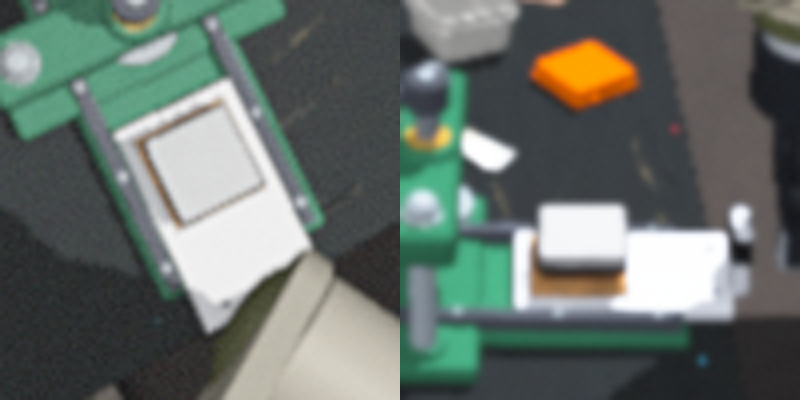

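```bash
python3 - <<'E'
from h import *
im=cv2.imread('pics/t7.png');hsv=cv2.cvtColor(im,cv2.COLOR_BGR2HSV)
c=lambda p:(np.array(p,float)+.5)/4-.5+[250,210]
P=p2w("top",c([(147,142),(218,102),(265,185),(185,224)]),.054);print(P,P.mean(0))
d=P[1]-P[0];print("yaw",np.degrees(np.arctan2(-d[0],d[1]))%90); d=P[1]-P[2];print(np.degrees(np.arctan2(d[1],d[0])))
b=lambda p:(np.array(p,float)+.5)/4-.5+[260,180]
Q=p2w("scene",b([(139,206),(227,205),(227,258),(139,259)]),.054);print("scene",Q.mean(0),Q)
E
```

```text
[[ 0.57323018 -0.05874358  0.054     ]
 [ 0.5993809  -0.10388346  0.054     ]
 [ 0.54684039 -0.13407358  0.054     ]
 [ 0.52159421 -0.08338973  0.054     ]] [ 0.56026142 -0.09502259  0.054     ]
yaw 30.084841296737522
29.88194910254272
scene [ 0.55824922 -0.09202904  0.054     ] [[ 0.59707687 -0.10510105  0.054     ]
 [ 0.54565939 -0.13378017  0.054     ]
 [ 0.52035161 -0.07839958  0.054     ]
 [ 0.56990902 -0.05083534  0.054     ]]
```

The block sits over the blank, within 1 mm of it in the top view. Now push the bed, slow at contact and at the end.

Request:
{"op": "arm_command", "data": {
  "rows": "1 -6 0 0 0 0 0; 1 -5 0 0 0 0 0; 1 -3 0 0 0 0 0; 1 -3 0 0 0 0 0; 1 -3 0 0 0 0 0"
}}

```text
time_s: 11.6
position: [0.4532, -0.1477, 0.047]
tool_rot: [[-0.895, -0.447, -0.002], [-0.447, 0.895, -0.0], [0.001, 0.001, -1.0]]
ft_force: [-1.5, -1.0, 1.8]
grip_width: -0.0
```

Request:
{"op": "arm_command", "data": {
  "rows": "1 -4 0 0 0 0 0; 1 -5 0 0 0 0 0; 1 -6 0 0 0 0 0; 1 -7 0 0 0 0 0; 1 -7 0 0 0 0 0"
}}

```text
time_s: 12.02
position: [0.4794, -0.1345, 0.0465]
tool_rot: [[-0.895, -0.446, -0.002], [-0.446, 0.895, 0.001], [0.002, 0.002, -1.0]]
ft_force: [-1.8, -1.2, 1.5]
grip_width: -0.0001
```

Request:
{"op": "arm_command", "data": {
  "rows": "1 -7 0 0 0 0 0; 1 -7 0 0 0 0 0; 1 -7 0 0 0 0 0; 1 -7 0 0 0 0 0; 1 -7 0 0 0 0 0"
}}

```text
time_s: 12.43
position: [0.5108, -0.1189, 0.0464]
tool_rot: [[-0.895, -0.446, -0.002], [-0.446, 0.895, 0.001], [0.002, 0.001, -1.0]]
ft_force: [-1.7, -1.8, 0.5]
grip_width: 0.0003
```

Request:
{"op": "arm_command", "data": {
  "rows": "1 -6 0 0 0 0 0; 1 -5 0 0 0 0 0; 1 -4 0 0 0 0 0; 1 -3 0 0 0 0 0; 1 -2 0 0 0 0 0"
}}

```text
time_s: 12.85
position: [0.5283, -0.1101, 0.0464]
tool_rot: [[-0.895, -0.446, -0.002], [-0.446, 0.895, 0.001], [0.002, 0.002, -1.0]]
ft_force: [-1.9, -0.2, 1.0]
grip_width: 0.0003
```

```bash
python3 -c "
from h import *
st();s=readout.observe();print('along',(s['position'][:2]*1000-[560.7,-94.1])@[.895,.446])"
```

```text
12.85 [ 528.3 -110.1   46.4] jaw 116.5 F [-1.9 -0.2  1. ] w 0.3
along -36.18197530793939
```

Request:
{"op": "arm_command", "data": {
  "rows": "1 -2 0 0 0 0 0; 1 -2 0 0 0 0 0; 1 -2 0 0 0 0 0; 1 -1.5 0 0 0 0 0; 1 -1.5 0 0 0 0 0"
}}

```text
time_s: 13.27
position: [0.5361, -0.1062, 0.0464]
tool_rot: [[-0.895, -0.446, -0.002], [-0.446, 0.895, 0.001], [0.002, 0.002, -1.0]]
ft_force: [-2.4, -0.1, 0.2]
grip_width: -0.0004
```

Request:
{"op": "arm_command", "data": {
  "rows": "1 -1.5 0 0 0 0 0; 1 -1 0 0 0 0 0; 1 -1 0 0 0 0 0; 1 0 0 0 0 0 0"
}}

```text
time_s: 13.6
position: [0.5394, -0.1046, 0.0464]
tool_rot: [[-0.895, -0.446, -0.002], [-0.446, 0.895, 0.001], [0.001, 0.001, -1.0]]
ft_force: [-0.3, 0.0, -0.3]
grip_width: 0.0001
```

Request:
{"op": "arm_command", "data": {
  "rows": "1 -1 0 0 0 0 0; 1 -1 0 0 0 0 0; 1 -1 0 0 0 0 0"
}}

```text
time_s: 13.85
position: [0.54, -0.1043, 0.0464]
tool_rot: [[-0.895, -0.447, -0.007], [-0.447, 0.895, -0.001], [0.007, 0.002, -1.0]]
ft_force: [-17.6, -10.9, 8.0]
grip_width: 0.0003
```

Request:
{"op": "arm_command", "data": {
  "rows": "1 -1 0 0 0 0 0; 1 -1 0 0 0 0 0; 1 0 0 0 0 0 0"
}}

```text
time_s: 14.1
position: [0.54, -0.1043, 0.0464]
tool_rot: [[-0.895, -0.447, -0.011], [-0.447, 0.895, -0.002], [0.011, 0.003, -1.0]]
ft_force: [-23.2, -15.5, 11.6]
grip_width: -0.0001
```

Hard stop felt at 28 N, with the position no longer changing. Back off, rise, and check bed and crank.

Request:
{"op": "arm_command", "data": {
  "rows": "1 5 0 0 0 0 0; 1 10 0 0 0 0 0; 0.5 10 0 -20 0 0 0; 0.5 0 0 -40 0 0 0; 0.5 0 0 -40 0 0 0"
}}

```text
time_s: 14.52
position: [0.5204, -0.1137, 0.1469]
tool_rot: [[-0.895, -0.446, -0.004], [-0.446, 0.895, 0.002], [0.003, 0.004, -1.0]]
ft_force: [0.8, 0.2, 0.2]
grip_width: 0.0356
```

Request:
{"op": "arm_command", "data": {
  "rows": "0.5 0 0 -40 0 0 0; 0.5 0 0 -40 0 0 0; 0.5 0 0 -25 0 0 0; 0.5 30 0 0 0 0 0; 0.5 20 0 0 0 0 0"
}}

```text
time_s: 14.93
position: [0.4764, -0.1364, 0.253]
tool_rot: [[-0.894, -0.447, 0.002], [-0.447, 0.894, -0.001], [-0.001, -0.002, -1.0]]
ft_force: [-1.4, 0.2, -0.9]
grip_width: 0.0428
```

```bash
python3 - <<'E'
from h import *
st()
im=pic('top');im2=pic('scene');cv2.imwrite('pics/t8.png',im);cv2.imwrite('pics/s8.png',im2)
a=cv2.resize(im[170:270,230:330],None,fx=4,fy=4,interpolation=2);b=cv2.resize(im2[180:280,230:330],None,fx=4,fy=4,interpolation=2)
cv2.imwrite('pics/c8.png',np.hstack([a,b]))
E
```

```text
14.93 [ 476.4 -136.4  253. ] jaw 116.6 F [-1.4  0.2 -0.9] w 42.8
```

View pics/c8.png

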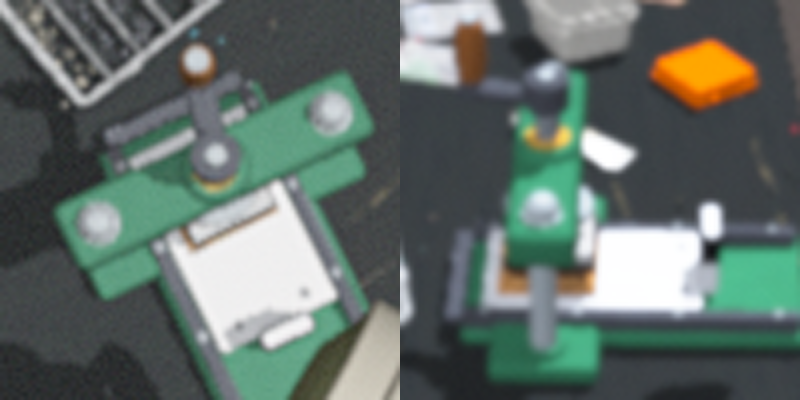

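The bed is home: the block is tucked under the beam and the tab is close in. The crank grip shows at crop (198,58) top and (472,52) scene, the hub at (216,155).

```bash
python3 - <<'E'
from h import *
c=lambda p,o:(np.array(p,float)+.5)/4-.5+o
print("grip top204",p2w("top",c((198,58),[230,170]),.203),"hub",p2w("top",c((216,155),[230,170]),.171))
print("nuts",p2w("top",c([(98,222),(331,112)],[230,170]),.133).mean(0))
print("scene grip184",p2w("scene",c((72,52),[230,180]),.184), "hub(162?)")
for a in (0,5,10,13,17):
    t=np.radians(26.4-a);P=[[.6496+.05*np.cos(t),-.0498+.05*np.sin(t),.183]];T=[[P[0][0],P[0][1],.203]];print(a,P[0],w2p("scene",P),c((72,52),[230,180]),w2p("top",T),c((198,58),[230,170]))
plan((550,-98,255,110,3),(698,-38.5,255,103.2,5),(698,-38.5,222,103.2,2))
E
```

```text
grip top204 [[ 0.70020787 -0.0383756   0.203     ]] hub [[ 0.65016986 -0.04944262  0.171     ]]
nuts [ 0.64882875 -0.04936383  0.133     ]
scene grip184 [[ 0.69346562 -0.03131418  0.184     ]] hub(162?)
0 [np.float64(0.6943855880119706), np.float64(-0.027568241040753623), 0.183] [[246.55198485 193.54467477]] [247.625 192.625] [[274.27044843 186.60639793]] [279.125 184.125]
5 [np.float64(0.6961527907931264), np.float64(-0.031556160783119014), 0.183] [[246.76845453 192.6768139 ]] [247.625 192.625] [[276.0604232  185.85723889]] [279.125 184.125]
10 [np.float64(0.6975656987270028), np.float64(-0.035682927157856176), 0.183] [[247.13285049 191.82250876]] [247.625 192.625] [[277.90914705 185.2644735 ]] [279.125 184.125]
13 [np.float64(0.6982387939104698), np.float64(-0.03821260482529213), 0.183] [[247.42089354 191.31904558]] [247.625 192.625] [[279.0408334  184.98572752]] [279.125 184.125]
17 [np.float64(0.6989286080803484), np.float64(-0.041633701887918886), 0.183] [[247.88382243 190.66112416]] [247.625 192.625] [[280.56962696 184.70533592]] [279.125 184.125]
-> 550 -98 255 110
-28.1 0.5 -1.0 0.0 -0.0 2.1
-28.0 1.5 -1.0 0.0 -0.0 2.1
-27.9 2.6 -1.0 0.0 -0.0 2.1
-> 698 -38.5 255 103.2
-31.9 1.1 0.0 0.0 0.0 1.4
-31.9 1.8 0.0 0.0 0.0 1.4
-31.8 2.6 0.0 0.0 0.0 1.4
-31.7 3.3 0.0 0.0 0.0 1.4
-31.6 4.1 0.0 0.0 0.0 1.4
-> 698 -38.5 222 103.2
0.0 0.0 16.5 0.0 0.0 0.0
0.0 0.0 16.5 0.0 0.0 0.0
```

Request:
{"op": "arm_command", "data": {
  "rows": "0.4 -28 0.5 -1 0 0 2.1; 0.4 -28 1.5 -1 0 0 2.1; 0.4 -28 2.6 -1 0 0 2.1; 0.4 -32 1.1 0 0 0 1.4; 0.4 -32 1.8 0 0 0 1.4"
}}

```text
time_s: 15.45
position: [0.6125, -0.0719, 0.2542]
tool_rot: [[-0.955, -0.298, -0.001], [-0.298, 0.955, 0.001], [0.001, 0.001, -1.0]]
ft_force: [0.7, -0.6, 0.3]
grip_width: 0.0511
```

Request:
{"op": "arm_command", "data": {
  "rows": "0.4 -31.8 2.6 0 0 0 1.4; 0.4 -31.7 3.3 0 0 0 1.4; 0.4 -31.6 4.1 0 0 0 1.4; 0.4 0 0 10 0 0 0; 0.4 0 0 0 0 0 0"
}}

```text
time_s: 15.87
position: [0.7002, -0.0362, 0.2407]
tool_rot: [[-0.973, -0.23, -0.006], [-0.23, 0.973, 0.002], [0.005, 0.003, -1.0]]
ft_force: [-1.4, -0.6, -2.1]
grip_width: 0.0512
```

Request:
{"op": "arm_command", "data": {
  "rows": "0.4 0 0 0 0 0 0; 0.4 0 0 0 0 0 0"
}}

```text
time_s: 16.03
position: [0.699, -0.0376, 0.2445]
tool_rot: [[-0.974, -0.228, -0.002], [-0.228, 0.974, 0.001], [0.002, 0.001, -1.0]]
ft_force: [0.4, -0.7, 0.2]
grip_width: 0.0509
```

```bash
python3 - <<'E'
from h import *
st()
plan((698.5,-38.5,186,103.2,3))
im=pic('top');im2=pic('scene')
a=cv2.resize(im[150:250,230:330],None,fx=4,fy=4,interpolation=2);b=cv2.resize(im2[140:240,210:310],None,fx=4,fy=4,interpolation=2)
cv2.imwrite('pics/c9.png',np.hstack([a,b]))
E
```

```text
16.03 [699.  -37.6 244.5] jaw 103.2 F [ 0.4 -0.7  0.2] w 50.9
-> 698.5 -38.5 186 103.2
0.2 -0.3 19.5 0.0 -0.0 -0.0
0.2 -0.3 19.5 0.0 -0.0 -0.0
0.2 -0.3 19.5 0.0 -0.0 -0.0
```

Request:
{"op": "arm_command", "data": {
  "rows": "0.4 0.4 -0.8 18 0 0 0; 0.4 0 0 16 0 0 0; 0.4 0 0 14 0 0 0; 0.4 0 0 10 0 0 0; 0.4 0 0 0 0 0 0"
}}

```text
time_s: 16.55
position: [0.6984, -0.0383, 0.1845]
tool_rot: [[-0.974, -0.228, -0.005], [-0.228, 0.974, 0.001], [0.005, 0.002, -1.0]]
ft_force: [0.3, -0.5, -0.6]
grip_width: 0.0512
```

Request:
{"op": "arm_command", "data": {
  "rows": "0.5 0 0 0 0 0 0; 0.6 0 0 0 0 0 0; 0.7 0 0 0 0 0 0; 0.8 0 0 0 0 0 0; 0.9 0 0 0 0 0 0",
  "squeeze": 20
}}

```text
time_s: 16.97
position: [0.6997, -0.038, 0.1873]
tool_rot: [[-0.974, -0.228, 0.0], [-0.228, 0.974, 0.0], [-0.0, 0.0, -1.0]]
ft_force: [1.1, -0.2, 3.1]
grip_width: 0.02
```

Request:
{"op": "arm_command", "data": {
  "rows": "0.9 0 0 0 0 0 0; 0.9 0 0 0 0 0 0"
}}

```text
time_s: 17.13
position: [0.6998, -0.038, 0.1872]
tool_rot: [[-0.974, -0.228, 0.0], [-0.228, 0.974, 0.0], [-0.0, 0.0, -1.0]]
ft_force: [1.8, 1.9, 5.7]
grip_width: 0.02
```

Gripped at 20 mm. Wind the first 90° and check the tracking.

Request:
{"op": "arm_command", "data": {
  "rows": "0.9 1.7 -12.9 0.4 0 0 0; 0.9 5 -12.1 0.4 0 0 0; 0.9 7.9 -10.4 0.4 0 0 0",
  "squeeze": 50
}}

```text
time_s: 17.38
position: [0.6937, -0.0762, 0.1857]
tool_rot: [[-0.973, -0.229, -0.0], [-0.229, 0.973, 0.001], [0.0, 0.001, -1.0]]
ft_force: [-1.5, 2.6, 4.7]
grip_width: 0.0192
```

Request:
{"op": "arm_command", "data": {
  "rows": "0.9 10.4 -7.9 0.4 0 0 0; 0.9 12.1 -5 0.4 0 0 0; 0.9 12.9 -1.7 0.4 0 0 0; 0.9 0 0 0 0 0 0; 0.9 0 0 0 0 0 0"
}}

```text
time_s: 17.8
position: [0.6618, -0.0984, 0.1844]
tool_rot: [[-0.974, -0.228, -0.002], [-0.228, 0.974, 0.0], [0.002, 0.001, -1.0]]
ft_force: [-1.8, 0.5, 5.9]
grip_width: 0.0195
```

Request:
{"op": "arm_command", "data": {
  "rows": "0.9 12.9 1.7 0.4 0 0 0; 0.9 12.1 5 0.4 0 0 0; 0.9 10.4 7.9 0.4 0 0 0; 0.9 7.9 10.4 0.4 0 0 0; 0.9 5 12.1 0.4 0 0 0"
}}

```text
time_s: 18.22
position: [0.6068, -0.074, 0.1829]
tool_rot: [[-0.974, -0.227, 0.0], [-0.227, 0.974, -0.002], [0.0, -0.002, -1.0]]
ft_force: [-0.4, -2.4, 5.2]
grip_width: 0.0193
```

Request:
{"op": "arm_command", "data": {
  "rows": "0.9 1.7 12.9 0.4 0 0 0; 0.9 -1.7 12.9 0.4 0 0 0; 0.9 -5 12.1 0.4 0 0 0; 0.9 -7.9 10.4 0.4 0 0 0; 0.9 -10.4 7.9 0.4 0 0 0"
}}

```text
time_s: 18.63
position: [0.6164, -0.012, 0.181]
tool_rot: [[-0.973, -0.229, -0.002], [-0.229, 0.973, 0.0], [0.002, 0.001, -1.0]]
ft_force: [-3.2, 0.7, 7.1]
grip_width: 0.0192
```

Request:
{"op": "arm_command", "data": {
  "rows": "0.9 -12.1 5 0.4 0 0 0; 0.9 -12.9 1.7 0.4 0 0 0; 0.9 -12.9 -1.7 0.4 0 0 0; 0.9 -12.1 -5 0.4 0 0 0; 0.9 -10.4 -7.9 0.4 0 0 0"
}}

```text
time_s: 19.05
position: [0.6782, -0.0059, 0.1785]
tool_rot: [[-0.973, -0.23, -0.001], [-0.23, 0.973, 0.0], [0.001, 0.0, -1.0]]
ft_force: [-1.8, 0.0, 4.9]
grip_width: 0.019
```

Request:
{"op": "arm_command", "data": {
  "rows": "0.9 -7.9 -10.4 0.4 0 0 0; 0.9 -5 -12.1 0.4 0 0 0; 0.9 -1.7 -12.9 0.4 0 0 0; 0.9 0 0 0 0 0 0"
}}

```text
time_s: 19.38
position: [0.7009, -0.04, 0.1769]
tool_rot: [[-0.974, -0.227, 0.0], [-0.227, 0.974, -0.001], [0.0, -0.001, -1.0]]
ft_force: [0.0, -0.7, 6.1]
grip_width: 0.0193
```

One turn done with negligible force. Second turn, with a firmer squeeze.

Request:
{"op": "arm_command", "data": {
  "rows": "0.9 1.7 -12.9 0.4 0 0 0; 0.9 5 -12.1 0.4 0 0 0; 0.9 7.9 -10.4 0.4 0 0 0; 0.9 10.4 -7.9 0.4 0 0 0; 0.9 12.1 -5 0.4 0 0 0",
  "squeeze": 80
}}

```text
time_s: 19.8
position: [0.6749, -0.0938, 0.1749]
tool_rot: [[-0.974, -0.228, -0.001], [-0.228, 0.974, 0.001], [0.0, 0.001, -1.0]]
ft_force: [-0.1, 5.0, 5.5]
grip_width: 0.0183
```

Request:
{"op": "arm_command", "data": {
  "rows": "0.9 12.9 -1.7 0.4 0 0 0; 0.9 12.9 1.7 0.4 0 0 0; 0.9 12.1 5 0.4 0 0 0; 0.9 10.4 7.9 0.4 0 0 0; 0.9 7.9 10.4 0.4 0 0 0"
}}

```text
time_s: 20.22
position: [0.6146, -0.0844, 0.1733]
tool_rot: [[-0.974, -0.228, 0.0], [-0.228, 0.974, -0.001], [-0.0, -0.001, -1.0]]
ft_force: [2.3, -1.0, 2.8]
grip_width: 0.0183
```

Request:
{"op": "arm_command", "data": {
  "rows": "0.9 5 12.1 0.4 0 0 0; 0.9 1.7 12.9 0.4 0 0 0; 0.9 -1.7 12.9 0.4 0 0 0; 0.9 -5 12.1 0.4 0 0 0; 0.9 -7.9 10.4 0.4 0 0 0"
}}

```text
time_s: 20.63
position: [0.6078, -0.0225, 0.1716]
tool_rot: [[-0.974, -0.228, -0.003], [-0.228, 0.974, -0.001], [0.003, 0.0, -1.0]]
ft_force: [-2.7, 0.3, 6.4]
grip_width: 0.0185
```

Request:
{"op": "arm_command", "data": {
  "rows": "0.9 -10.4 7.9 0.4 0 0 0; 0.9 -12.1 5 0.4 0 0 0; 0.9 0 0 0 0 0 0; 0.9 0 0 0 0 0 0"
}}

```text
time_s: 20.97
position: [0.6282, -0.004, 0.1706]
tool_rot: [[-0.973, -0.23, -0.0], [-0.23, 0.973, 0.001], [-0.0, 0.001, -1.0]]
ft_force: [-0.7, 3.6, 8.2]
grip_width: 0.0186
```

```bash
python3 - <<'E'
from h import *
st();s=readout.observe();C=np.array([650,-49.6]);d=s['position'][:2]*1000-C-[1.1,.2]
print("radius",np.linalg.norm(d),"world angle",np.degrees(np.arctan2(d[1],d[0])))
E
```

```text
20.97 [628.2  -4.  170.6] jaw 103.3 F [-0.7  3.6  8.2] w 18.6
radius 50.88110698788658 world angle 116.75711676872349
```

Request:
{"op": "arm_command", "data": {
  "rows": "0.9 -12.9 1.7 0.4 0 0 0; 0.9 -12.9 -1.7 0.4 0 0 0; 0.9 -12.1 -5 0.4 0 0 0; 0.9 -10.4 -7.9 0.4 0 0 0; 0.9 -7.9 -10.4 0.4 0 0 0"
}}

```text
time_s: 21.38
position: [0.6882, -0.0143, 0.1682]
tool_rot: [[-0.973, -0.23, -0.001], [-0.23, 0.973, 0.0], [0.001, 0.001, -1.0]]
ft_force: [-1.9, 0.6, 4.6]
grip_width: 0.0183
```

Request:
{"op": "arm_command", "data": {
  "rows": "0.9 -3 -6 0.2 0 0 0; 0.9 -2 -6 0.2 0 0 0; 0.9 -1 -5 0.2 0 0 0; 0.9 -0.5 -4 0.1 0 0 0; 0.9 0 -2 0.1 0 0 0"
}}

```text
time_s: 21.8
position: [0.6996, -0.0362, 0.1675]
tool_rot: [[-0.974, -0.228, -0.0], [-0.228, 0.974, 0.0], [0.0, 0.0, -1.0]]
ft_force: [0.1, 2.0, 7.0]
grip_width: 0.0183
```

```bash
python3 - <<'E'
from h import *
st();s=readout.observe();C=np.array([650,-49.6]);d=s['position'][:2]*1000-C-[1.1,.2]
print("radius",np.linalg.norm(d),"world angle",np.degrees(np.arctan2(d[1],d[0])))
E
```

```text
21.8 [699.6 -36.2 167.5] jaw 103.2 F [0.1 2.  7. ] w 18.3
radius 50.2683541293481 world angle 15.251926793231975
```

Request:
{"op": "arm_command", "data": {
  "rows": "0.9 0.3 -2 0.1 0 0 0; 0.9 0.3 -2 0.1 0 0 0; 0.9 0.4 -2 0.1 0 0 0"
}}

```text
time_s: 22.05
position: [0.7002, -0.0418, 0.1675]
tool_rot: [[-0.973, -0.229, 0.001], [-0.229, 0.973, 0.0], [-0.001, 0.0, -1.0]]
ft_force: [1.9, 3.1, 7.5]
grip_width: 0.0186
```

Request:
{"op": "arm_command", "data": {
  "rows": "0.9 0.4 -2 0.1 0 0 0; 0.9 0.4 -2 0.1 0 0 0; 0.9 0 0 0 0 0 0"
}}

```text
time_s: 22.3
position: [0.7004, -0.044, 0.1675]
tool_rot: [[-0.973, -0.23, 0.001], [-0.23, 0.973, 0.004], [-0.002, 0.004, -1.0]]
ft_force: [2.5, 10.9, 8.1]
grip_width: 0.0185
```

Request:
{"op": "arm_command", "data": {
  "rows": "0.9 0.2 -1.5 0 0 0 0; 0.9 0.2 -1.5 0 0 0 0; 0.9 0 0 0 0 0 0"
}}

```text
time_s: 22.55
position: [0.7005, -0.0456, 0.1674]
tool_rot: [[-0.973, -0.231, 0.001], [-0.231, 0.973, 0.006], [-0.002, 0.006, -1.0]]
ft_force: [1.0, 13.9, 9.9]
grip_width: 0.0184
```

```bash
python3 - <<'E'
from h import *
st();s=readout.observe();C=np.array([650,-49.6]);d=s['position'][:2]*1000-C-[1.1,.2]
print("radius",np.linalg.norm(d),"world angle",np.degrees(np.arctan2(d[1],d[0])))
E
```

```text
22.55 [700.5 -45.6 167.4] jaw 103.3 F [ 1.  13.9  9.9] w 18.4
radius 49.58485766170082 world angle 4.395275295484667
```

Request:
{"op": "arm_command", "data": {
  "rows": "0.9 0.2 -1.5 0 0 0 0; 0.9 0.2 -1.5 0 0 0 0; 0.9 0 0 0 0 0 0"
}}

```text
time_s: 22.8
position: [0.7007, -0.0473, 0.1674]
tool_rot: [[-0.973, -0.232, 0.0], [-0.232, 0.973, 0.009], [-0.002, 0.008, -1.0]]
ft_force: [1.3, 19.2, 9.2]
grip_width: 0.0186
```

Request:
{"op": "arm_command", "data": {
  "rows": "0.9 0.2 -1.5 0 0 0 0; 0.9 0 0 0 0 0 0; 0.9 0 0 0 0 0 0"
}}

```text
time_s: 23.05
position: [0.7008, -0.048, 0.1674]
tool_rot: [[-0.973, -0.232, -0.0], [-0.232, 0.973, 0.01], [-0.002, 0.009, -1.0]]
ft_force: [-0.2, 20.9, 10.0]
grip_width: 0.0186
```

Tangential force rises linearly past angle ≈8°, the predicted stop angle (8.4°), and the height is no longer changing, so this is the stop. Relax, release, retreat.

Request:
{"op": "arm_command", "data": {
  "rows": "0.9 0 2.5 0 0 0 0; 0.9 -0.5 2.5 0 0 0 0; 0.7 -0.5 2 0 0 0 0; 0.5 0 0 0 0 0 0; 0.4 0 0 0 0 0 0",
  "squeeze": 20
}}

```text
time_s: 23.47
position: [0.6994, -0.0468, 0.1657]
tool_rot: [[-0.974, -0.229, -0.003], [-0.229, 0.974, 0.0], [0.003, 0.001, -1.0]]
ft_force: [0.1, -0.2, 0.5]
grip_width: 0.0484
```

Request:
{"op": "arm_command", "data": {
  "rows": "0.4 0 0 0 0 0 0; 0.4 0 0 -10 0 0 0; 0.4 0 0 -20 0 0 0; 0.4 0 0 -30 0 0 0; 0.4 0 0 -30 0 0 0"
}}

```text
time_s: 23.88
position: [0.6992, -0.0473, 0.2576]
tool_rot: [[-0.974, -0.228, -0.003], [-0.228, 0.974, 0.001], [0.003, 0.001, -1.0]]
ft_force: [0.6, 0.6, 0.7]
grip_width: 0.0512
```

Request:
{"op": "arm_command", "data": {
  "rows": "0.4 30 0 0 0 0 0; 0.4 40 0 0 0 0 0; 0.4 40 0 0 0 0 0; 0.4 40 0 0 0 0 0; 0.4 40 0 0 0 0 0"
}}

```text
time_s: 24.3
position: [0.5125, -0.0907, 0.2574]
tool_rot: [[-0.974, -0.228, -0.001], [-0.228, 0.974, -0.0], [0.001, 0.0, -1.0]]
ft_force: [0.9, -0.6, 1.2]
grip_width: 0.051
```

Request:
{"op": "arm_command", "data": {
  "rows": "0.4 30 0 0 0 0 0; 0.4 20 0 0 0 0 0; 0.4 0 0 0 0 0 0; 0.4 0 0 0 0 0 0"
}}

```text
time_s: 24.63
position: [0.4656, -0.1022, 0.258]
tool_rot: [[-0.974, -0.227, -0.0], [-0.227, 0.974, -0.0], [0.0, -0.0, -1.0]]
ft_force: [0.1, -0.5, 0.8]
grip_width: 0.0512
```

```bash
python3 - <<'E'
from h import *
st()
im=pic('top');im2=pic('scene');cv2.imwrite('pics/t10.png',im);cv2.imwrite('pics/s10.png',im2)
a=cv2.resize(im[150:290,140:270+10],None,fx=2.8,fy=2.8,interpolation=2)
a=cv2.resize(im[165:265,230:330],None,fx=4,fy=4,interpolation=2);b=cv2.resize(im2[180:280,230:330],None,fx=4,fy=4,interpolation=2)
cv2.imwrite('pics/c10.png',np.hstack([a,b]))
o=cv2.imread('pics/t0.png') if 0 else cv2.imread('pics/top0.png')
d=cv2.absdiff(o,im).max(2)
for n,(x,y) in dict(pot=(184,202),blue=(158,214),red=(177,228),glue=(347,190),orange=(395,208)).items(): print(n,d[y-10:y+10,x-10:x+10].mean())
E
```

```text
24.63 [ 465.6 -102.2  258. ] jaw 103.1 F [ 0.1 -0.5  0.8] w 51.2
pot 3.0825
blue 2.7125
red 3.0575
glue 2.6025
orange 2.665
```

View pics/c10.png

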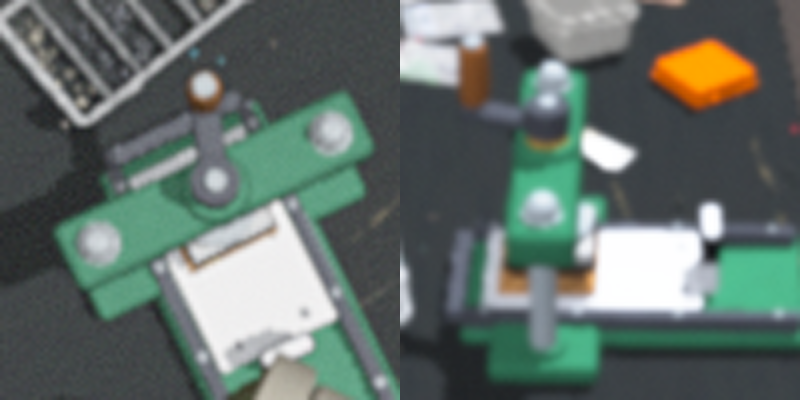

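```bash
python3 - <<'E'
from h import *
c=lambda p:(np.array(p,float)+.5)/4-.5+[230,165]
g=p2w("top",c((204,82)),.183)[0];h=p2w("top",c((215,180)),.150)[0];d=g-h
print(g,h,np.hypot(*d[:2]),26.4-np.degrees(np.arctan2(d[1],d[0])),26.4-np.degrees(np.arctan2(g[1]+.0496,g[0]-.65)))
print(env.close_job());st()
E
```

```text
[ 0.70210812 -0.04181539  0.183     ] [ 0.65036722 -0.04910017  0.15      ] 0.05225121304436963 18.38580547111204 17.903224255341534
the job is handed in; nothing more can be done
None
the job is handed in; nothing more can be done
```

The job is done and handed in at about 24.7 s of the 72 s allowed. I laid the blank on the cork pad, set the block on it rubber side down, pushed the bed home, wound the crank to its stop, and left it clamped with the arm clear.

- **Blank and block:** In the top view, before the bed was pushed in, the blank was within about 1.5 mm of the pad centre and the block within about 1 mm of the blank. The block's squareness was checked only by eye and by its corners. Those gave a yaw of 26–30° against the press's 26.4°, and the higher readings look like measuring noise.
- **One disagreement:** The scene camera put the block about 3 mm from where the top view had it, at the limit of reading its corners there. I trusted the top view.
- **Bed:** I pushed until the force rose to about 28 N and the bed stopped moving, so it is on its hard stop.
- **Crank:** After release it read about 18° past two full turns (738°), which matches the stop at 12.88 rad. At the stop the push reached about 21 N at the grip. The platen pressing on the block I infer from the crank being at its stop; the beam hid it from view.
- **Bystanders:** The glue tube, both spools, the bead pot and the orange look-alike showed no change against the first picture.

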